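# Scrape two brass brackets off the bench shovel into the metal tray

## Task

Pick up the loaded steel hand shovel by its wooden handle, press its front edge onto the rim of the bare-metal tray (not the blue bin) with both brass brackets still on the blade, and then tip it so that they slide off into the tray. Keep the edge at the rim until both are in, and do not shift the tray. Then lay the empty shovel flat on the bench and let go.

Things in the scene. Friction and masses are not known exactly. Their poses are not given: they have to be found in the camera images.
- shovel_grip (a point): Grip point of the flat hand shovel, mid-handle, 28 mm above the bench, near the balance point. x runs from handle to blade, z up. Dark wooden handle: straight bar 24 mm wide, 8 to 44 mm above the bench, from 60 mm behind to 40 mm ahead of this point. The whole shovel weighs 0.35 kg, lies flat on the robot's right, blade pointing to the left (+y, within 25 degrees).
- shovel_edge (a point): Middle of the blade's open front edge, at its underside: 150 mm ahead of and 28 mm below the grip point; same axes. The polished steel blade is flat, 4 mm thick, underside level with the bench, 110 mm long, 92 mm wide, with low lips (14 mm sides, 16 mm back). Brackets begin to slide on it at a slope of 11 to 17 degrees; 30 to 40 degrees clears it.
- tray: The tray: open square box of bare grey metal, 150 x 150 mm outside, 50 mm high, walls and floor 4 mm, loose, 0.9 kg. Origin at the centre of its underside, x and y along its sides, z up; turned at most 0.2 rad, so its -y rim faces the shovel's side. It stands on the robot's left; a blue plastic bin of the same size stands beside it, nearer or farther.
- bracket_a_center (a point): Centre of the first brass corner bracket: an L, foot 26 x 20 mm, upright wing 22 mm high at one end, 5 mm thick, 30 g. The point lies over the middle of the foot, 11 mm above its underside. It starts standing on the middle of the blade.
- bracket_b_center (a point): Centre of the second brass corner bracket, the same as the first, beside it on the blade.
There are look-alikes about, which are no part of the job. Leave any green or turquoise look-alike of the part that bears shovel_grip alone.

How it is judged:
By the outcome, as a careful person would: the job done as asked, in the order asked, and still so for the second after the job is handed in, with the robot touching nothing.
It also fails if it takes over 51 s, if anything falls off the work surface, if the arm or the gripper's body presses on something with over 40 N, if the wrist force passes 120 N, or if a joint passes its speed limit or range.

## Robot

A 7-joint arm with a two-finger parallel gripper is mounted at the origin on the work surface. World frame = base frame: x ahead of the robot, y to its left, z up, the work surface at z = 0. Lengths are in m, angles in rad, forces in N, time in s.
With the tool pointing down it reaches from about 0.4 to 0.85 m from the base axis. Payload 10.4 kg.
Tool frame: the origin (TCP) lies midway between the tips of the shut fingers; the grasp point (between the pads) lies bot.grip_point_offset behind it (bot.grip_point_offset is the distance from the TCP to the grasp point, in m); z points along the fingers, y is the line along which they close (so a half turn about z gives the same grasp; the last joint's range is limited). The gripper opens to 87 mm and grips with 3 to 60 N. Pads are 19 mm wide; open, the fingers measure 117 mm over their backs; the gripper's body (75 mm by 190 mm) begins 51 mm behind the grasp point.
Start: joints at [1.136, 0.332, -0.065, 1.46, 0.022, 1.35, -0.088], TCP at [0.25, -0.573, 0.223] pointing down, gripper open.
Joint ranges: [-2.6, 2.6], [-0.5, 2.12], [-1.47, 1.34], [0.16, 2.42], [-1.27, 4.41], [0.06, 2.06], [-2.6, 2.6]. Speed limits (rad/s): [2.22, 2.22, 2.79, 2.79, 3.14, 3.14, 3.14].

## Interface

Orientations are given as a 3x3 rotation matrix whose columns are the frame's x, y, z axes.
In Python, from plant import bot, eyes, hand_in gives the robot as it stands.
- The arm moves only by the shell command python3 -m jog 'ROWS' [FORCE]. ROWS is JSON, a list of rows, each a list of 7 numbers: the shift along the tool's x, y, z in m, then the turn, a rotation vector about the tool's x, y, z in degrees, then the opening in per cent of the stroke, from 0 (shut) to 100 (fully open). In form: [[tx, ty, tz, ax, ay, az, fingers], ...]. A call has 1 to 20 rows; each row shifts and turns the commanded pose from where the row before left it, along the tool's axes as they then stand; what a row does not reach is not made up. A row lasts 1/12 s, in which the tool goes at most 41.7 mm and 7.16 degrees, less where a joint would pass 70% of its speed; a pose out of reach is approached as far as the arm can. A call is refused whole if a number of a shift passes 0.0417 or a number of a turn 7.16, either way. A call with a gripper value outside its range is refused whole. The fingers move at their own pace and stop on an object; FORCE is the grip in N (left out, the last holds). Time passes only in rows, so rows that do not move let the fingers close. It gives the time, the measured TCP pose, the force, the opening and the grip force at its end, in the units of the state.
- bot.get_obs(): the state, without advancing time (a new reading comes with each control period).
- eyes.snapshot(name): name is "scene" or "top" or "wrist"; returns a dict with "pixels" (480x640x3 uint8, red, green, blue), "depth" (480x640 float32, m along the optical axis (not along the pixel's ray), 0 where there is no reading), "fov_y" (degrees; the focal length in pixels is half the picture's height over the tangent of half this angle, whatever the lens; pixels are square), "cx", "cy" (the principal point, pixels), "pose" (4x4, takes a point from camera to world coordinates). Camera axes: x right, y up, looking along -z (the intrinsics and any distortion apply to the point x, -y, -z); pixel columns grow to the right and rows downward; lengths in m; the calibration is good to about 2 mm. The wrist camera is an equidistant fisheye: a pixel r from the principal point sees the ray r / f radians off the axis. A picture is of the moment at which its call begins.
- hand_in(): hands the job in; it is judged then, once.
The state is a dict: "clock": time; "qpos": joint angles; "joint_vel": joint speeds; "joint_efforts": joint torques, N m; "ee_pos": TCP position; "orientation": TCP orientation; "wrist_force": force on the tool from outside, world axes, zero at the start; "ft_torque": the same for the moment, N m; "opening": opening from 0.0 (shut) to 1.0 (fully open); "grip_force": force on a finger pad.
Only numpy, scipy, OpenCV 4.12 (cv2) and the standard library are available. Lean on these libraries where they do the work, as an engineer would, in place of code of your own. Each camera call takes 0.05 s, during which the arm holds its last target. There are 200 camera calls.

## Working session

There is one attempt and no reset: what is moved stays moved. The work goes in short steps, Python scripts to look and compute and a shell command to move; the robot and the scene stay as the last step left them, time stands still between calls to the robot, and variables do not carry over. Pictures are saved under pics/ and viewed, at most 10 in all, crops included, and the job is handed in when it is done.

```bash
ls; mkdir -p pics; python3 - <<'E'
from plant import bot, eyes
import cv2,numpy as np
o=bot.get_obs();print(o['clock'],o['ee_pos'],np.round(o['orientation'],3).tolist(),o['opening'],bot.grip_point_offset)
for n in("scene","top"):
    s=eyes.snapshot(n);np.savez(f'/tmp/{n}.npz',**s)
    cv2.imwrite(f'pics/{n}0.png',s['pixels'][:,:,::-1]);print(n,s['fov_y'],s['cx'],s['cy'],np.round(s['pose'],3).tolist())
E
```

```text
pics
0.0 [ 0.24997776 -0.57241037  0.22176262] [[0.916, 0.4, -0.001], [0.4, -0.916, 0.001], [-0.0, -0.001, -1.0]] 0.9969811191053785 0.0187
scene 49.8306135114402 310.5019905882894 240.4891741760033 [[0.768, -0.341, 0.543, 0.969], [0.64, 0.438, -0.631, -0.668], [-0.023, 0.832, 0.555, 0.605], [0.0, 0.0, 0.0, 1.0]]
top 54.62313218362567 322.1062181364331 233.76702029924087 [[0.003, 0.98, -0.2, 0.208], [-1.0, 0.004, 0.003, -0.065], [0.004, 0.2, 0.98, 1.035], [0.0, 0.0, 0.0, 1.0]]
```

View pics/top0.png

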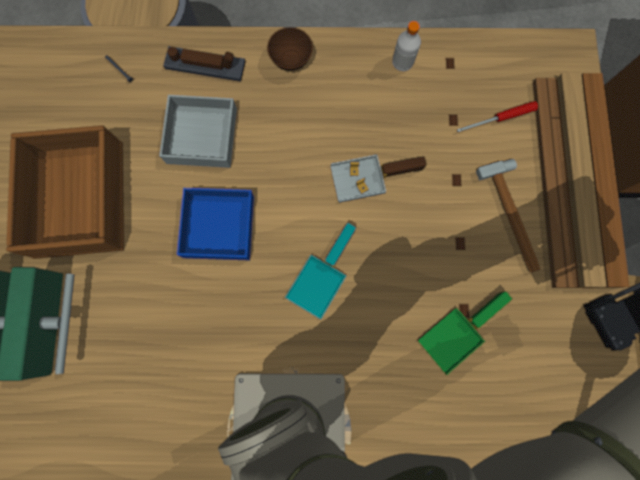

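View pics/scene0.png

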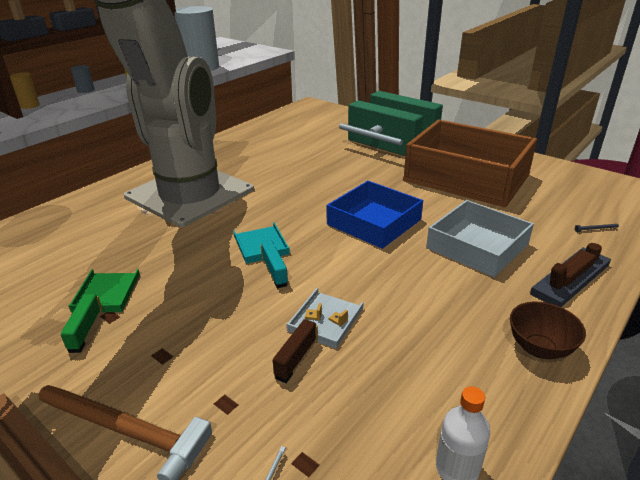

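The top view shows the shovel with its handle at about (405,167) and its blade at (358,178), both brass brackets on the blade. The bare tray is at (198,131), and the blue bin is nearer at (216,223). Turquoise and green look-alike shovels are at (320,270) and (465,330). The scene view agrees.

```bash
cat > h.py <<'E'
import numpy as np,cv2
def load(n): return dict(np.load(f'/tmp/{n}.npz'))
def onplane(s,uv,z):
    uv=np.atleast_2d(uv).astype(float);f=240/np.tan(np.radians(s['fov_y'])/2)
    d=np.c_[(uv[:,0]-s['cx'])/f,-(uv[:,1]-s['cy'])/f,-np.ones(len(uv))]@s['pose'][:3,:3].T
    o=s['pose'][:3,3];return o+d*((z-o[2])/d[:,2])[:,None]
def cloud(s):
    f=240/np.tan(np.radians(s['fov_y'])/2);v,u=np.mgrid[:480,:640];d=s['depth']
    c=np.stack([(u-s['cx'])/f*d,-(v-s['cy'])/f*d,-d],-1);return c@s['pose'][:3,:3].T+s['pose'][:3,3]
def rect(P):
    return cv2.minAreaRect((P[:,:2]*1000).astype(np.float32))
E
python3 - <<'E'
from h import *
for n in('top','scene'):
    s=load(n);C=cloud(s);p=s['pixels'].astype(int);ok=s['depth']>0
    hsv=cv2.cvtColor(s['pixels'],cv2.COLOR_RGB2HSV).astype(int)
    box={'top':dict(sh=(325,435,145,210),tr=(150,245,85,175)),'scene':dict(sh=(265,370,280,385),tr=(420,540,195,280))}[n]
    def roi(k):
        m=np.zeros(ok.shape,bool);a=box[k];m[a[2]:a[3],a[0]:a[1]]=1;return m
    z=C[...,2]
    dark=roi('sh')&(hsv[...,2]<110)&ok&(z>.036)&(z<.052)
    P=C[dark];print(n,'handle top',dark.sum(),P.mean(0),rect(P),np.median(z[dark]))
    grey=roi('sh')&(hsv[...,1]<50)&(hsv[...,2]>110)&ok&(z<.03)
    P=C[grey];print('blade',grey.sum(),rect(P),np.median(P[:,2]))
    br=roi('sh')&(hsv[...,1]>110)&(hsv[...,2]>120)&ok&(z>.013)
    nl,L,st,ce=cv2.connectedComponentsWithStats(br.astype(np.uint8))
    for i in range(1,nl):
        if st[i,4]>8: print(' brass',st[i,4],C[L==i].mean(0))
    rim=roi('tr')&(hsv[...,1]<60)&ok&(z>.044)&(z<.058)
    P=C[rim];print('rim',rim.sum(),rect(P),np.median(P[:,2]), 'bench z',np.median(z[300:320,250:260]))
E
```

```text
top handle top 472 [ 0.56907243 -0.25168619  0.04456056] ((570.5670776367188, -252.05860900878906), (25.08877182006836, 98.58992767333984), 12.688034057617188) 0.044968151863362615
blade 1555 ((549.2976684570312, -150.57418823242188), (93.33515930175781, 112.03047943115234), 11.994009017944336) 0.005751591371444986
 brass 15 [ 0.58006917 -0.1417404   0.0271454 ]
 brass 13 [ 0.53667613 -0.1547378   0.02796923]
rim 696 ((655.2999877929688, 215.89126586914062), (151.7012481689453, 152.94046020507812), 86.55428314208984) 0.05044185548132296 bench z 0.0011712444574516478
scene handle top 810 [ 0.5773634  -0.25721765  0.04241513] ((574.6076049804688, -252.91819763183594), (24.81930923461914, 102.10516357421875), 11.772398948669434) 0.04291117490069751
blade 1322 ((548.12548828125, -150.8572235107422), (101.4013900756836, 114.77252960205078), 12.035778045654297) 0.0034362010856336944
 brass 22 [ 0.54172206 -0.15537865  0.02534032]
 brass 28 [ 0.5828154  -0.14504099  0.02445935]
rim 712 ((658.0089111328125, 216.43846130371094), (155.72366333007812, 152.41268920898438), 87.10979461669922) 0.0478231847944553 bench z -0.0008202275698795392
```

```bash
python3 -m jog '[[0.0266,-0.0109,0,0,0,0,100],[0.0266,-0.0109,0,0,0,0,100],[0.0266,-0.0109,0,0,0,0,100],[0.0266,-0.0109,0,0,0,0,100],[0.0266,-0.0109,0,0,0,0,100],[0.0266,-0.0109,0,0,0,0,100],[0.0266,-0.0109,0,0,0,0,100],[0.0266,-0.0109,0,0,0,0,100],[0.0266,-0.0109,0,0,0,0,100],[0.0266,-0.0109,0,0,0,0,100],[0.0266,-0.0109,0,0,0,0,100],[0.0266,-0.0109,0,0,0,0,100],[0.0266,-0.0109,0,0,0,0,100],[0.0266,-0.0109,0,0,0,0,100],[0.0266,-0.0109,0,0,0,0,100],[0.0266,-0.0109,0,0,0,0,100]]' && python3 -m jog '[[0,0,0.006,0,0,-6.55,100],[0,0,0.006,0,0,-6.55,100],[0,0,0.006,0,0,-6.55,100],[0,0,0.006,0,0,-6.55,100],[0,0,0.006,0,0,-6.55,100],[0,0,0.006,0,0,-6.55,100],[0,0,0.006,0,0,-6.55,100],[0,0,0.006,0,0,-6.55,100],[0,0,0.006,0,0,-6.55,100],[0,0,0.006,0,0,-6.55,100],[0,0,0.006,0,0,-6.55,100],[0,0,0.006,0,0,-6.55,100],[0,0,0,0,0,0,100]]'
python3 - <<'E'
from plant import bot,eyes
import numpy as np,cv2
o=bot.get_obs();R=o['orientation'];p=o['ee_pos'];print(p,np.degrees(np.arctan2(R[1,0],R[0,0])),R[:,2],o['qpos'])
print('shift tool',R.T@(np.array([.5705,-.2427,.0095])-p))
s=eyes.snapshot('wrist');cv2.imwrite('pics/w1.png',s['pixels'][:,:,::-1])
s=eyes.snapshot('wrist')
E
```

```text
clock: 1.43
ee_pos: [0.571, -0.2415, 0.2222]
orientation: [[0.916, 0.4, -0.001], [0.4, -0.916, 0.0], [-0.001, -0.0, -1.0]]
wrist_force: [1.3, -0.1, 0.8]
opening: 0.999
grip_force: 0.0
clock: 2.52
ee_pos: [0.5695, -0.2425, 0.1489]
orientation: [[-0.216, 0.976, -0.002], [0.976, 0.216, 0.001], [0.002, -0.002, -1.0]]
wrist_force: [-0.6, 0.2, -0.9]
opening: 1.004
grip_force: 0.0
[ 0.56948007 -0.24248685  0.14885113] 102.49649693606067 [-0.00233157  0.00106421 -0.99999672] [ 0.73244033  0.41899926 -0.51966035  1.54738492  0.21515551  1.23522054
  0.39660308]
shift tool [-0.00064388  0.00123476  0.13934807]
```

View pics/w1.png

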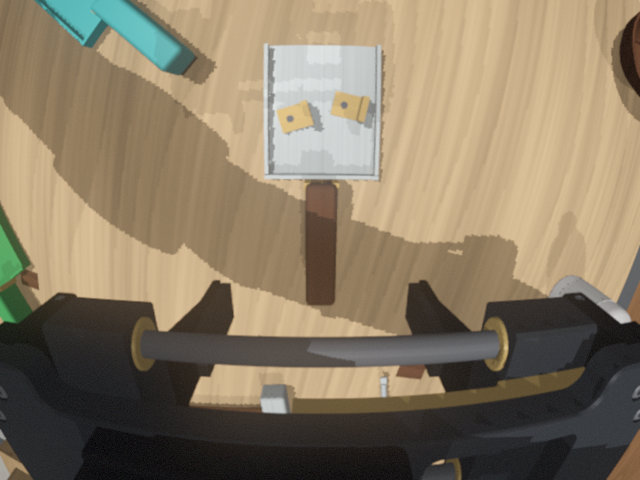

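The handle is centred between the fingers at (321,243) and aligned with the tool's x. The blade is ahead at (323,110), with both brackets on it. I'll descend and grip.

```bash
python3 -m jog '[[-0.0005,0.001,0.02,0,0,0,100],[0,0,0.025,0,0,0,100],[0,0,0.025,0,0,0,100],[0,0,0.025,0,0,0,100],[0,0,0.02,0,0,0,100],[0,0,0.014,0,0,0,100],[0,0,0.01,0,0,0,100],[0,0,0,0,0,0,100]]' 60 && python3 -m jog '[[0,0,0,0,0,0,40],[0,0,0,0,0,0,30],[0,0,0,0,0,0,20],[0,0,0,0,0,0,10],[0,0,0,0,0,0,0],[0,0,0,0,0,0,0],[0,0,0,0,0,0,0],[0,0,0,0,0,0,0],[0,0,0,0,0,0,0],[0,0,0,0,0,0,0]]' 60
```

```text
clock: 3.28
ee_pos: [0.5707, -0.2426, 0.01]
orientation: [[-0.21, 0.978, -0.002], [0.978, 0.21, 0.001], [0.001, -0.002, -1.0]]
wrist_force: [-0.3, -0.5, -0.4]
opening: 0.996
grip_force: 0.0
clock: 4.12
ee_pos: [0.5715, -0.2429, 0.0116]
orientation: [[-0.211, 0.977, 0.0], [0.977, 0.211, -0.0], [-0.0, 0.0, -1.0]]
wrist_force: [0.6, -0.4, 0.7]
opening: 0.32
grip_force: 0.0
```

```bash
python3 -m jog '[[0,0,0,0,0,0,0],[0,0,0,0,0,0,0],[0,0,0,0,0,0,0],[0,0,0,0,0,0,0],[0,0,0,0,0,0,0]]' 60 && python3 -m jog '[[0,0,-0.002,0,0,0,0],[0,0,-0.004,0,0,0,0],[0,0,-0.006,0,0,0,0],[0,0,-0.008,0,0,0,0],[0,0,-0.010,0,0,0,0],[0,0,-0.012,0,0,0,0],[0,0,-0.012,0,0,0,0],[0,0,-0.012,0,0,0,0],[0,0,-0.010,0,0,0,0],[0,0,-0.008,0,0,0,0],[0,0,-0.006,0,0,0,0],[0,0,-0.004,0,0,0,0],[0,0,-0.002,0,0,0,0],[0,0,0,0,0,0,0]]' 60
```

```text
clock: 4.53
ee_pos: [0.5714, -0.2429, 0.0115]
orientation: [[-0.211, 0.977, -0.0], [0.977, 0.211, -0.0], [-0.0, -0.0, -1.0]]
wrist_force: [-0.9, -0.4, 0.3]
opening: 0.275
grip_force: 60.0
clock: 5.7
ee_pos: [0.5715, -0.2429, 0.1077]
orientation: [[-0.211, 0.977, 0.0], [0.977, 0.211, -0.0], [-0.0, 0.0, -1.0]]
wrist_force: [0.2, 0.7, -4.3]
opening: 0.267
grip_force: 60.0
```

```bash
python3 -m jog '[[0.0034,0.0021,0,0,0,0,0],[0.0068,0.0042,0,0,0,0,0],[0.0102,0.0062,0,0,0,0,0],[0.0143,0.0087,0,0,0,0,0],[0.0143,0.0087,0,0,0,0,0],[0.0143,0.0087,0,0,0,0,0],[0.0143,0.0087,0,0,0,0,0],[0.0143,0.0087,0,0,0,0,0],[0.0143,0.0087,0,0,0,0,0],[0.0143,0.0087,0,0,0,0,0],[0.0143,0.0087,0,0,0,0,0],[0.0143,0.0087,0,0,0,0,0],[0.0143,0.0087,0,0,0,0,0],[0.0102,0.0062,0,0,0,0,0],[0.0068,0.0042,0,0,0,0,0],[0.0034,0.0021,0,0,0,0,0],[0,0,0,0,0,0,0]]' 60 && python3 -m jog '[[0,0,0,0,0,0.5,0],[0,0,0,0,0,1,0],[0,0,0,0,0,2,0],[0,0,0,0,0,2.5,0],[0,0,0,0,0,3,0],[0,0,0,0,0,2.7,0],[0,0,0,0,0,2,0],[0,0,0,0,0,1.2,0],[0,0,0,0,0,0.5,0],[0,0,0,0,0,0,0],[0,0,0,0,0,0,0]]' 60
python3 - <<'E'
from plant import bot,eyes
import numpy as np,cv2
for n in("scene","top"):
    s=eyes.snapshot(n);np.savez(f'/tmp/{n}1.npz',**s)
    cv2.imwrite(f'pics/{n}1.png',s['pixels'][:,:,::-1])
a=cv2.imread('pics/scene1.png')[150:400,240:560];b=cv2.imread('pics/top1.png')[60:310,140:460]
cv2.imwrite('pics/c1.png',cv2.resize(np.hstack([a,b]),(800,312)))
E
```

```text
clock: 7.12
ee_pos: [0.6422, -0.0384, 0.1074]
orientation: [[-0.213, 0.977, -0.0], [0.977, 0.213, 0.0], [0.0, -0.0, -1.0]]
wrist_force: [0.2, -0.5, -3.6]
opening: 0.272
grip_force: 60.0
clock: 8.03
ee_pos: [0.6421, -0.0399, 0.1076]
orientation: [[0.056, 0.998, 0.0], [0.998, -0.056, -0.0], [-0.0, 0.0, -1.0]]
wrist_force: [-0.2, 0.4, -2.4]
opening: 0.275
grip_force: 60.0
```

View pics/c1.png

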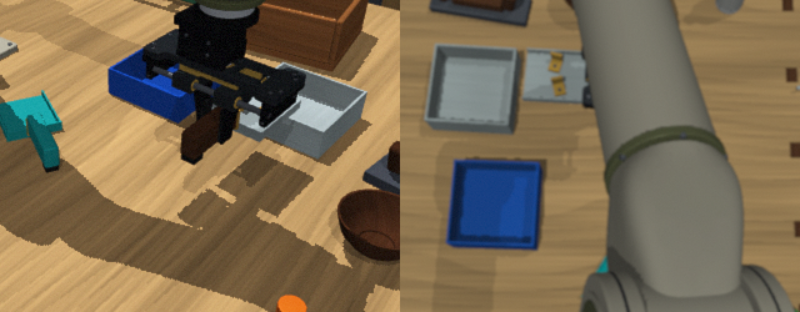

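The crop shows the shovel held level with both brackets on the blade. Its front edge, at about top-view pixel (240,121), sits just short of the tray's -y rim. Next I'll measure the edge against the rim.

```bash
python3 - <<'E'
from h import *
s=load('top1');C=cloud(s);hsv=cv2.cvtColor(s['pixels'],cv2.COLOR_RGB2HSV).astype(int)
z=C[...,2];ok=s['depth']>0
ux=np.array([.998,-.056]);d=np.array([.056,.998]);c=np.array([.6565,.216])
def rep(n,m):
    P=C[m];a=(P[:,:2]-c)@ux;b=(P[:,:2]-c)@d
    print(n,m.sum(),'a',np.round(np.percentile(a,[1,50,99]),4),'b',np.round(np.percentile(b,[1,50,99]),4),'z',np.round(np.percentile(P[:,2],[5,50,95]),4));return P,a,b
roi=np.zeros(ok.shape,bool);roi[95:150,225:290]=1
blade=roi&ok&(z>.085)&(z<.125)&(hsv[...,1]<70)&(hsv[...,2]>90)
P,a,b=rep('blade',blade)
mid=abs(a-np.median(a))<.035;print('plate slope dz/db, dz/da',np.linalg.lstsq(np.c_[b[mid],a[mid],np.ones(mid.sum())],P[mid,2],rcond=None)[0])
for lo in(-.04,-.02,0,.02):
    q=(a>lo)&(a<lo+.02);print(lo,'front b',np.sort(b[q])[-5:].round(4), 'z',np.median(P[q&(b>-.1),2]))
roi[:]=0;roi[85:175,150:245]=1
rim=roi&ok&(z>.044)&(z<.058)&(hsv[...,1]<70)
P,a,b=rep('rim',rim);print(rect(P))
E
```

```text
blade 1664 a [-0.0478 -0.      0.044 ] b [-0.2085 -0.1511 -0.1077] z [0.0986 0.1015 0.1114]
plate slope dz/db, dz/da [-0.00682336  0.00013894  0.10024043]
-0.04 front b [-0.108  -0.1079 -0.1077 -0.1074 -0.107 ] z nan
-0.02 front b [-0.1081 -0.1073 -0.107  -0.107  -0.1067] z nan
0 front b [-0.1076 -0.1076 -0.1075 -0.107  -0.1066] z nan
0.02 front b [-0.1083 -0.1078 -0.1077 -0.1077 -0.1075] z nan
rim 695 a [-0.0768 -0.0026  0.0742] b [-0.0755  0.0043  0.0753] z [0.0451 0.0503 0.054 ]
((655.5659790039062, 216.0062255859375), (151.5826873779297, 152.86941528320312), 86.7251968383789)
  return _methods._mean(a, axis=axis, dtype=dtype,
  ret = ret.dtype.type(ret / rcount)
```

```bash
python3 -m jog '[[0.002,0,0,0,0,0,0],[0.004,0,0,0,0,0,0],[0.006,0,0,0,0,0,0],[0.008,0,0,0,0,0,0],[0.007,0,0,0,0,0,0],[0.005,0,0,0,0,0,0],[0.0025,0,0,0,0,0,0],[0.001,0,0,0,0,0,0],[0,0,0.002,0,0,0,0],[0,0,0.004,0,0,0,0],[0,0,0.006,0,0,0,0],[0,0,0.008,0,0,0,0],[0,0,0.008,0,0,0,0],[0,0,0.006,0,0,0,0],[0,0,0.004,0,0,0,0],[0,0,0.003,0,0,0,0],[0,0,0.001,0,0,0,0],[0,0,0,0,0,0,0],[0,0,0,0,0,0,0]]' 60; python3 -m jog '[[0,0,0.001,0,0,0,0],[0,0,0.001,0,0,0,0],[0,0,0,0,0,0,0]]' 60;python3 -m jog '[[0,0,0.001,0,0,0,0],[0,0,0.001,0,0,0,0],[0,0,0,0,0,0,0]]' 60
python3 - <<'E'
from plant import bot,eyes
import numpy as np
s=eyes.snapshot('top');np.savez('/tmp/top2.npz',**s);o=bot.get_obs();print(o['wrist_force'],o['ft_torque'])
from h import *
s=load('top2');C=cloud(s);z=C[...,2];hsv=cv2.cvtColor(s['pixels'],cv2.COLOR_RGB2HSV).astype(int)
c=np.array([.6562,.216]);a=(C[...,:2]-c)@[.998,-.056];b=(C[...,:2]-c)@[.056,.998]
m=(abs(a)<.04)&(b>-.11)&(b<-.05)&(hsv[...,1]<60)
for k in range(-110,-50,4):
    q=m&(b>=k/1e3)&(b<(k+4)/1e3);print(k,np.median(z[q]).round(4) if q.any() else None,end=' ')
E
```

```text
clock: 9.72
ee_pos: [0.6443, -0.0041, 0.0659]
orientation: [[0.056, 0.998, 0.001], [0.998, -0.056, -0.0], [-0.0, 0.001, -1.0]]
wrist_force: [0.3, -0.3, -3.7]
opening: 0.273
grip_force: 60.0
clock: 9.97
ee_pos: [0.6441, -0.0042, 0.0635]
orientation: [[0.056, 0.998, 0.0], [0.998, -0.056, -0.0], [-0.0, 0.0, -1.0]]
wrist_force: [-0.2, -0.1, -3.8]
opening: 0.27
grip_force: 60.0
clock: 10.22
ee_pos: [0.6442, -0.0041, 0.0615]
orientation: [[0.056, 0.998, 0.0], [0.998, -0.056, 0.0], [0.0, 0.0, -1.0]]
wrist_force: [-0.6, 0.2, -2.9]
opening: 0.273
grip_force: 60.0
[ 0.72804782  0.09338771 -2.62118359] [ 0.00654033 -0.06123837 -0.02769307]
-110 0.0551 -106 0.0553 -102 0.0555 -98 0.0549 -94 0.0548 -90 0.0557 -86 0.0556 -82 0.0554 -78 0.0544 -74 0.0557 -70 None -66 None -62 0.0062 -58 0.0052 -54 0.0056
```

```bash
for i in 1 2; do :; done; python3 -m jog '[[0,0,0.001,0,0,0,0],[0,0,0,0,0,0,0]]' 60;python3 -m jog '[[0,0,0.001,0,0,0,0],[0,0,0,0,0,0,0]]' 60; python3 - <<'E'
from plant import bot
o=bot.get_obs();print(o['wrist_force'],o['ft_torque'])
E
```

```text
clock: 10.43
ee_pos: [0.6443, -0.0041, 0.0607]
orientation: [[0.056, 0.998, 0.0], [0.998, -0.056, 0.0], [0.0, 0.0, -1.0]]
wrist_force: [0.5, -0.3, -1.3]
opening: 0.272
grip_force: 60.0
clock: 10.6
ee_pos: [0.6444, -0.0042, 0.0598]
orientation: [[0.056, 0.998, 0.001], [0.998, -0.056, 0.0], [0.0, 0.001, -1.0]]
wrist_force: [-0.3, -0.3, 2.1]
opening: 0.273
grip_force: 60.0
[-0.31514976 -0.27401954  2.1370696 ] [0.44662033 0.07670057 0.0467542 ]
```

```bash
python3 -m jog '[[0.0003,0,-0.0026,0,-1,0,0],[0.0005,0,-0.0051,0,-2,0,0],[0.0005,0,-0.0051,0,-2,0,0],[0.0005,0,-0.0051,0,-2,0,0],[0.0003,0,-0.0026,0,-1,0,0],[0,0,0,0,0,0,0]]' 60; python3 - <<'E'
from plant import bot
import numpy as np
o=bot.get_obs();print(o['ee_pos']+o['orientation']@[.147,0,.0107],o['ft_torque'])
E
```

```text
clock: 11.1
ee_pos: [0.6446, 0.0013, 0.0806]
orientation: [[0.053, 0.999, -0.006], [0.989, -0.053, -0.139], [-0.139, 0.001, -0.99]]
wrist_force: [-0.8, 1.7, -1.3]
opening: 0.275
grip_force: 60.0
[0.6523291  0.14512529 0.04953736] [ 0.81048456 -0.08619601 -0.04569841]
```

```bash
python3 -m jog '[[-0.0005,0,0.001,0,0,0,0],[-0.0003,0,-0.0051,0,-2,0,0],[-0.0003,0,-0.0051,0,-2,0,0],[0,0,-0.0051,0,-2,0,0],[0,0,-0.0051,0,-2,0,0],[0,0,0,0,0,0,0]]' 60; python3 - <<'E'
from plant import bot
import numpy as np
o=bot.get_obs();print(o['ee_pos']+o['orientation']@[.147,0,.0107],o['ft_torque'])
E
```

```text
clock: 11.6
ee_pos: [0.6446, 0.0033, 0.0992]
orientation: [[0.052, 0.999, -0.015], [0.96, -0.054, -0.275], [-0.276, 0.0, -0.961]]
wrist_force: [0.2, 1.0, -1.7]
opening: 0.273
grip_force: 60.0
[0.65202573 0.14139776 0.04841996] [ 0.78834864 -0.17328316 -0.00291295]
```

```bash
python3 -m jog '[[0.001,0,0.0012,0,0,0,0],[0.0004,0,-0.0051,0,-2,0,0],[0.0004,0,-0.0051,0,-2,0,0],[0.0004,0,-0.0051,0,-2,0,0],[0.0004,0,-0.0051,0,-2,0,0],[0,0,0,0,0,0,0]]' 60; python3 - <<'E'
from plant import bot,eyes
import numpy as np,cv2
o=bot.get_obs();print(o['ee_pos']+o['orientation']@[.147,0,.0107],o['ft_torque'])
for n in("scene","top","wrist"):
    s=eyes.snapshot(n);cv2.imwrite(f'pics/{n}3.png',s['pixels'][:,:,::-1]);np.savez(f'/tmp/{n}3.npz',**s)
a=cv2.imread('pics/scene3.png')[120:360,320:640];b=cv2.imread('pics/top3.png')[60:300,140:460];w=cv2.imread('pics/wrist3.png')[:300,120:520]
cv2.imwrite('pics/c3.png',np.vstack([np.hstack([a,b]),cv2.resize(w,(640,480))[:340]]))
E
```

```text
clock: 12.1
ee_pos: [0.6451, 0.0113, 0.1163]
orientation: [[0.05, 0.998, -0.022], [0.912, -0.055, -0.406], [-0.407, -0.0, -0.914]]
wrist_force: [0.3, 0.8, -0.1]
opening: 0.274
grip_force: 60.0
[0.65218065 0.14110735 0.04674408] [ 1.05807912 -0.14836231 -0.03325955]
```

View pics/c3.png

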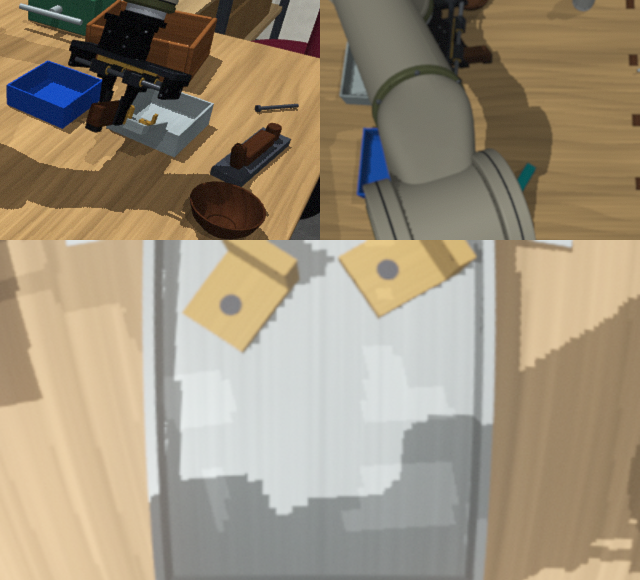

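The brackets (wrist crop (240,290) and (405,275)) have slid up near the front edge, which still sits on the tray rim. I'll keep tipping.

```bash
python3 -m jog '[[0.0008,0,-0.0051,0,-2,0,0],[0.0008,0,-0.0051,0,-2,0,0],[0.0006,0,-0.0051,0,-2,0,0],[0.0004,0,-0.0051,0,-2,0,0],[0.0004,0,-0.0051,0,-2,0,0],[0.0002,0,-0.0026,0,-1,0,0],[0,0,0,0,0,0,0],[0,0,0,0,0,0,0],[0,0,0,0,0,0,0],[0,0,0,0,0,0,0],[0,0,0,0,0,0,0],[0,0,0,0,0,0,0]]' 60; python3 - <<'E'
from plant import bot,eyes
import numpy as np,cv2
o=bot.get_obs();print(o['ee_pos']+o['orientation']@[.147,0,.0107],o['ft_torque'])
for n in("scene","wrist"):
    s=eyes.snapshot(n);cv2.imwrite(f'pics/{n}4.png',s['pixels'][:,:,::-1]);np.savez(f'/tmp/{n}4.npz',**s)
a=cv2.imread('pics/scene4.png')[180:300,380:560];w=cv2.imread('pics/wrist4.png')
cv2.imwrite('pics/c4.png',np.hstack([cv2.resize(a,(400,267)),cv2.resize(w,(356,267))]))
E
```

```text
clock: 13.25
ee_pos: [0.6458, 0.0264, 0.1394]
orientation: [[0.046, 0.998, -0.032], [0.818, -0.056, -0.572], [-0.573, -0.0, -0.819]]
wrist_force: [-0.1, 3.4, -1.4]
opening: 0.268
grip_force: 60.0
[0.65219472 0.1405599  0.0463981 ] [ 1.79819803 -0.10923965 -0.00817962]
```

View pics/c4.png

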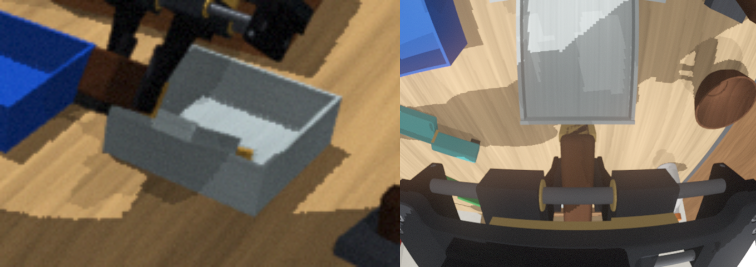

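```bash
python3 -m jog '[[0,0,-0.0005,0,0,0,0],[0,0,0,0,0,0,0]]' 60; python3 - <<'E'
import numpy as np,cv2
from h import *
s=load('scene4');hsv=cv2.cvtColor(s['pixels'],cv2.COLOR_RGB2HSV).astype(int);C=cloud(s)
m=np.zeros((480,640),bool);m[195:280,420:540]=1
m&=(hsv[...,1]>90)&(hsv[...,0]<35)&(hsv[...,2]>90)&(C[...,2]<.12)
n,L,st,ce=cv2.connectedComponentsWithStats(m.astype(np.uint8))
for i in range(1,n):
    if st[i,4]>5: print(st[i],C[L==i].mean(0))
a=cv2.imread('pics/scene4.png')[195:285,420:540];w=cv2.imread('pics/wrist4.png')[0:220,190:450]
cv2.imwrite('pics/c5.png',np.hstack([cv2.resize(a,(400,300)),cv2.resize(w,(355,300))]))
E
```

```text
clock: 13.52
ee_pos: [0.6458, 0.0268, 0.14]
orientation: [[0.046, 0.998, -0.032], [0.818, -0.056, -0.573], [-0.574, -0.0, -0.819]]
wrist_force: [-0.4, 1.8, -1.7]
opening: 0.275
grip_force: 60.0
[420 195   9   7  49] [ 0.4714405   0.33224256 -0.00134355]
[439 195  15  14 132] [ 0.51773853  0.34888352 -0.00147581]
[ 486  195   54   85 2049] [ 0.72029448  0.3088702  -0.00123911]
[ 420  230   67   50 1222] [ 0.63238781  0.11112915 -0.00104606]
[486 246   8   6  26] [0.69607471 0.18406823 0.02675342]
[488 277   6   3  11] [ 7.25152186e-01  1.31228452e-01 -6.86405637e-04]
```

View pics/c5.png

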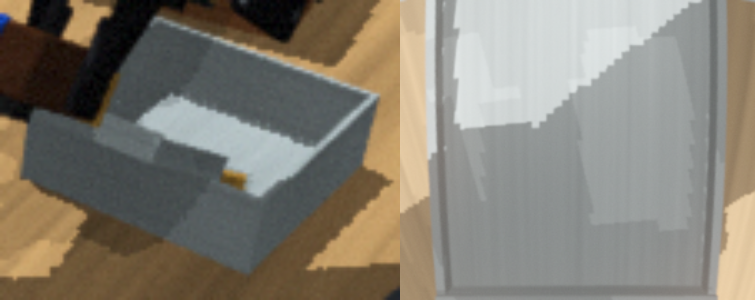

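```bash
python3 - <<'E'
import numpy as np,cv2
from plant import bot
from h import *
s=load('scene4');f=240/np.tan(np.radians(s['fov_y'])/2)
o=bot.get_obs();p,R=o['ee_pos'],o['orientation']
for x in(.150,.125):
  for y in(.046,0,-.046):
    P=p+R@[x,y,.0107-.004];c=s['pose'][:3,:3].T@(P-s['pose'][:3,3]);print(x,y,np.round(P,3),np.round([(s['cx']+f*c[0]/-c[2]-420)*400/120,(s['cy']-f*c[1]/-c[2]-195)*300/90]))
# tray floor left
for P in([.60,.17,.004],[.60,.25,.004],[.60,.2,.026]):
    c=s['pose'][:3,:3].T@(np.array(P)-s['pose'][:3,3]);print(P,np.round([(s['cx']+f*c[0]/-c[2]-420)*400/120,(s['cy']-f*c[1]/-c[2]-195)*300/90]))
E
```

```text
0.15 0.046 [0.698 0.143 0.048] [213. 179.]
0.15 0 [0.652 0.146 0.048] [140. 150.]
0.15 -0.046 [0.607 0.148 0.048] [ 70. 121.]
0.125 0.046 [0.697 0.123 0.063] [200. 174.]
0.125 0 [0.651 0.125 0.063] [125. 144.]
0.125 -0.046 [0.605 0.128 0.063] [ 54. 115.]
[0.6, 0.17, 0.004] [ 69. 163.]
[0.6, 0.25, 0.004] [128. 108.]
[0.6, 0.2, 0.026] [ 96. 113.]
```

```bash
python3 - <<'E'
from h import *
s=load('scene4');C=cloud(s);hsv=cv2.cvtColor(s['pixels'],cv2.COLOR_RGB2HSV)
for v in range(214,234,2):
    print(v,[(u,s['pixels'][v,u].tolist(),C[v,u].round(3).tolist()) for u in range(447,457,2)if s['pixels'][v,u,0]>s['pixels'][v,u,2]+30])
E
python3 - <<'E'
from plant import eyes
import cv2,numpy as np
s=eyes.snapshot('top');np.savez('/tmp/top5.npz',**s)
from h import *
C=cloud(s);hsv=cv2.cvtColor(s['pixels'],cv2.COLOR_RGB2HSV);c=np.array([.6562,.216]);a=(C[...,:2]-c)@[.998,-.056];b=(C[...,:2]-c)@[.056,.998]
m=(abs(a)<.08)&(abs(b)<.08)&(s['depth']>0)&(C[...,2]<.1);print('tray px seen',m.sum(),'brass',C[m&(hsv[...,1]>100)&(hsv[...,0]<35)].round(3).tolist()[:12])
E
```

```text
214 []
216 []
218 [(455, [83, 69, 42], [0.663, 0.071, 0.137])]
220 [(453, [82, 62, 21], [0.662, 0.065, 0.136])]
222 [(453, [82, 63, 31], [0.661, 0.07, 0.129])]
224 [(451, [74, 55, 25], [0.662, 0.061, 0.129])]
226 [(451, [88, 65, 26], [0.662, 0.061, 0.126])]
228 [(449, [48, 28, 13], [0.662, 0.055, 0.124]), (451, [87, 74, 47], [0.662, 0.063, 0.12])]
230 [(449, [99, 76, 30], [0.662, 0.055, 0.12])]
232 [(447, [87, 74, 44], [0.659, 0.055, 0.115]), (449, [89, 72, 36], [0.661, 0.058, 0.114])]
tray px seen 9 brass []
```

```bash
python3 - <<'E'
from h import *
from plant import bot
s=load('wrist4');f=240/np.tan(np.radians(s['fov_y'])/2);o=bot.get_obs();p,R=o['ee_pos'],o['orientation']
def pr(P):
    c=s['pose'][:3,:3].T@(P-s['pose'][:3,3]);v=np.array([c[0],-c[1],-c[2]]);th=np.arctan2(np.hypot(v[0],v[1]),v[2]);q=v[:2]/np.hypot(*v[:2])*th*f
    return np.round([s['cx']+q[0],s['cy']+q[1]])
for x in(.150,.14,.13,.12,.04):print(x,pr(p+R@[x,-.04,.0067]),pr(p+R@[x,.0,.0067]),pr(p+R@[x,.04,.0067]),'top of a bracket',pr(p+R@[x,-.02,.0067-.02]))
E
```

```text
0.15 [232. -10.] [319. -14.] [407. -10.] top of a bracket [269. -29.]
0.14 [231.   9.] [319.   5.] [408.  10.] top of a bracket [269.  -8.]
0.13 [231.  30.] [319.  26.] [408.  30.] top of a bracket [269.  15.]
0.12 [230.  50.] [319.  47.] [408.  50.] top of a bracket [268.  38.]
0.04 [235. 221.] [319. 220.] [403. 221.] top of a bracket [272. 233.]
```

The wrist camera sees the blade to within 8 mm of its edge and it is empty, so both brackets are off. I'll lift and level the shovel, then check the tray.

```bash
python3 -m jog '[[-0.0017,0,-0.0025,0,0,0,0],[-0.0034,0,-0.0049,0,0,0,0],[-0.0057,0,-0.0082,0,0,0,0],[-0.0069,0,-0.0098,0,0,0,0],[-0.0069,0,-0.0098,0,0,0,0],[-0.0069,0,-0.0098,0,0,0,0],[-0.0057,0,-0.0082,0,0,0,0],[-0.0034,0,-0.0049,0,0,0,0],[-0.01,0,0,0,2,0,0],[-0.015,0,0,0,4,0,0],[-0.015,0,0,0,5,0,0],[-0.02,0,0,0,5,0,0],[-0.02,0,0,0,5,0,0],[-0.02,0,0,0,5,0,0],[-0.02,0,0,0,5,0,0],[-0.02,0,0,0,4,0,0],[-0.015,0,0,0,0,0,0],[-0.015,0,0,0,0,0,0],[0,0,0,0,0,0,0],[0,0,0,0,0,0,0]]' 60
python3 - <<'E'
from plant import bot,eyes
import cv2,numpy as np
from h import *
for n in('top','scene','wrist'):
    s=eyes.snapshot(n);np.savez(f'/tmp/{n}6.npz',**s);cv2.imwrite(f'pics/{n}6.png',s['pixels'][:,:,::-1])
a=cv2.imread('pics/scene6.png')[160:400,240:560];b=cv2.imread('pics/top6.png')[60:300,140:460]
cv2.imwrite('pics/c6.png',np.vstack([cv2.resize(np.hstack([a,b]),(800,300)),cv2.resize(cv2.imread('pics/wrist6.png'),(400,300)).repeat(2,1)]))
s=load('top6');C=cloud(s);z=C[...,2];hsv=cv2.cvtColor(s['pixels'],cv2.COLOR_RGB2HSV)
roi=np.zeros(z.shape,bool);roi[85:175,150:245]=1
m=roi&(z>.044)&(z<.058)&(hsv[...,1]<70);print(m.sum(),rect(C[m]))
E
```

```text
clock: 15.23
ee_pos: [0.6368, -0.1324, 0.2557]
orientation: [[0.055, 0.998, -0.001], [0.998, -0.055, -0.001], [-0.001, -0.001, -1.0]]
wrist_force: [-0.2, 1.7, -4.1]
opening: 0.274
grip_force: 60.0
703 ((655.4539184570312, 216.08274841308594), (152.10302734375, 153.28016662597656), 87.00890350341797)
```

View pics/c6.png

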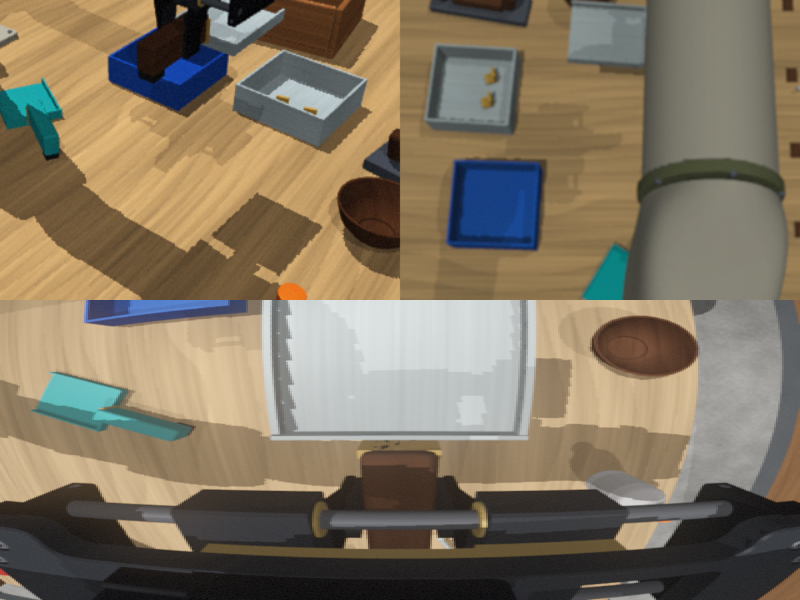

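Both brackets lie in the tray, at (492,75) and (488,100) in the top crop. The tray has not moved (centre 0.6555, 0.216; yaw within 0.3°). Next I'll check whether the shovel has slipped in the grip, then lay it down.

```bash
python3 -m jog '[[-0.005,-0.002,0,0,0,0,0],[-0.012,-0.006,0.005,0,0,0,0],[-0.02,-0.009,0.012,0,0,0,0],[-0.02,-0.009,0.02,0,0,0,0],[-0.02,-0.009,0.025,0,0,0,0],[-0.016,-0.007,0.025,0,0,0,0],[-0.010,-0.004,0.025,0,0,0,0],[-0.003,0,0.025,0,0,0,0],[0,0,0.02,0,0,0,0],[0,0,0.02,0,0,0,0],[0,0,0.016,0,0,0,0],[0,0,0.01,0,0,0,0],[0,0,0.005,0,0,0,0],[0,0,0,0,0,0,0],[0,0,0,0,0,0,0]]' 60
python3 - <<'E'
from h import *
from plant import bot,eyes
o=bot.get_obs();p,R=o['ee_pos'],o['orientation']
for n in('top','scene'):
    s=eyes.snapshot(n);C=cloud(s);L=(C-p)@R;hsv=cv2.cvtColor(s['pixels'],cv2.COLOR_RGB2HSV).astype(int)
    m=(s['depth']>0)&(abs(L[...,1])<.035)&(L[...,0]>.055)&(L[...,0]<.14)&(abs(L[...,2])<.03)&(hsv[...,1]<70)
    if m.sum()<30: print(n,m.sum());continue
    P=L[m];k=np.linalg.lstsq(np.c_[P[:,0],P[:,1],np.ones(len(P))],P[:,2],rcond=None)[0];print(n,m.sum(),np.degrees(k[:2]),'z tool plate at 0.15:',k[0]*.15+k[2],'at .04',k[0]*.04+k[2])
E
```

```text
clock: 16.63
ee_pos: [0.5853, -0.2364, 0.0488]
orientation: [[0.056, 0.998, 0.001], [0.998, -0.056, -0.0], [-0.0, 0.001, -1.0]]
wrist_force: [-0.1, -0.2, -2.3]
opening: 0.273
grip_force: 60.0
top 1101 [-2.07352604  0.05978016] z tool plate at 0.15: 0.000484477945492846 at .04 0.004465362159431408
scene 46 [-1.10218691  0.98914348] z tool plate at 0.15: 0.002161400319030905 at .04 0.004277447275431985
```

```bash
python3 -m jog '[[0,0,0.006,0,-1,0,0],[0,0,0.01,0,-1,0,0],[0,0,0.009,0,0,0,0],[0,0,0.006,0,0,0,0],[0,0,0.003,0,0,0,0],[0,0,0.001,0,0,0,0],[0,0,0,0,0,0,0],[0,0,0,0,0,0,0]]' 60;  python3 -m jog '[[0,0,0.001,0,0,0,0],[0,0,0.001,0,0,0,0],[0,0,0,0,0,0,0]]' 60;  python3 -m jog '[[0,0,0.001,0,0,0,0],[0,0,0,0,0,0,0]]' 60
python3 - <<'E'
from h import *
from plant import bot,eyes
s=eyes.snapshot('top');C=cloud(s);hsv=cv2.cvtColor(s['pixels'],cv2.COLOR_RGB2HSV).astype(int)
p,R=bot.get_obs()['ee_pos'],np.c_[[.056,.998,0],[.998,-.056,0],[0,0,-1]]
L=(C-p)@R;m=(s['depth']>0)&(abs(L[...,1])<.035)&(L[...,0]>.055)&(L[...,0]<.14)&(C[...,2]<.03)&(hsv[...,1]<70)
k=np.linalg.lstsq(np.c_[L[m][:,0],np.ones(m.sum())],C[m][:,2],rcond=None)[0];print(np.degrees(k[0]),k[0]*.15+k[1],k[0]*.04+k[1])
E
```

```text
clock: 17.4
ee_pos: [0.5852, -0.2372, 0.0133]
orientation: [[0.056, 0.998, -0.002], [0.998, -0.056, -0.035], [-0.035, 0.0, -0.999]]
wrist_force: [-0.3, 0.4, -3.0]
opening: 0.268
grip_force: 60.0
clock: 17.65
ee_pos: [0.5853, -0.2373, 0.0116]
orientation: [[0.056, 0.998, -0.001], [0.998, -0.056, -0.035], [-0.035, 0.001, -0.999]]
wrist_force: [-0.2, 1.2, -0.4]
opening: 0.27
grip_force: 60.0
clock: 17.82
ee_pos: [0.5854, -0.2372, 0.0115]
orientation: [[0.056, 0.998, -0.001], [0.998, -0.056, -0.036], [-0.036, 0.001, -0.999]]
wrist_force: [-4.4, 1.4, 8.8]
opening: 0.271
grip_force: 60.0
0.1329545152313618 0.005556372062203394 0.005301117717123571
```

```bash
python3 -m jog '[[0,0,-0.001,0,0,0,0],[0,0,0,0,0,0,30],[0,0,0,0,0,0,40],[0,0,0,0,0,0,60],[0,0,0,0,0,0,80],[0,0,0,0,0,0,100],[0,0,0,0,0,0,100],[0,0,0,0,0,0,100],[0,0,0,0,0,0,100],[0,0,0,0,0,0,100],[0,0,0,0,0,0,100],[0,0,0,0,0,0,100]]' 60;  python3 -m jog '[[0,0,-0.005,0,0,0,100],[0,0,-0.01,0,0,0,100],[0,0,-0.02,0,0,0,100],[0,0,-0.025,0,0,0,100],[0,0,-0.025,0,0,0,100],[0,0,-0.025,0,0,0,100],[0,0,-0.02,0,0,0,100],[0,0,-0.01,0,0,0,100],[0,0,0,0,0,0,100],[0,0,0,0,0,0,100]]'
python3 - <<'E'
from h import *
from plant import eyes
s=eyes.snapshot('top');w=eyes.snapshot('scene')
cv2.imwrite('pics/c7.png',np.hstack([cv2.resize(w['pixels'],(400,300)),s['pixels'][60:360,100:500]])[:,:,::-1])
C=cloud(s);z=C[...,2];hsv=cv2.cvtColor(s['pixels'],cv2.COLOR_RGB2HSV)
roi=np.zeros(z.shape,bool);roi[85:175,150:245]=1
print(rect(C[roi&(z>.044)&(z<.058)&(hsv[...,1]<70)]))
E
```

```text
clock: 18.87
ee_pos: [0.585, -0.237, 0.0111]
orientation: [[0.056, 0.998, -0.002], [0.998, -0.056, -0.035], [-0.035, 0.0, -0.999]]
wrist_force: [-0.9, 0.3, 0.2]
opening: 0.955
grip_force: 0.0
clock: 19.7
ee_pos: [0.5853, -0.2322, 0.151]
orientation: [[0.056, 0.998, -0.002], [0.998, -0.056, -0.035], [-0.035, 0.0, -0.999]]
wrist_force: [-0.3, -0.9, -0.0]
opening: 0.996
grip_force: 0.0
((655.766357421875, 216.12075805664062), (152.32908630371094, 153.0741729736328), 86.54701232910156)
```

View pics/c7.png

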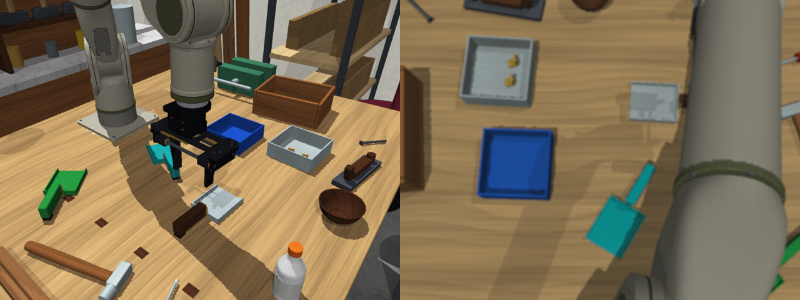

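The shovel lies empty and flat on the bench, with its blade at (655,102) in the right-hand crop. The gripper is open and clear, and both brackets are in the tray at (512,60) and (511,80).

```bash
python3 -c "
from plant import hand_in
print(hand_in())"
```

```text
the job is handed in; nothing more can be done
None
```

I tipped both brass brackets into the bare-metal tray from its rim without moving the tray, laid the empty shovel flat on the bench, let go of it, and handed the job in at about 20 s of the 51 s limit.

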